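Make up the cheese tray

ROBOT

A 6-joint arm with a two-finger parallel gripper is mounted at the origin on the work surface. World frame = base frame: x ahead of the robot, y to its left, z up, the work surface at z = 0. Lengths are in m, angles in rad, forces in N, time in s.
With the tool pointing down it reaches from about 0.375 to 0.975 m from the base axis. Payload 3.8 kg.
Tool frame: the origin (TCP) lies on the centre line of the jaws, within the pads' length; the fingertips stand 22 mm ahead of it and the grasp point (between the pads) lies 3 mm ahead of it; z points along the fingers, y is the direction in which the jaws open and shut (so a half turn about z gives the same grasp; the last joint's range is limited). The gripper opens to 88 mm and grips with 3 to 60 N. Pads are 18 mm wide; open, the fingers measure 123 mm over their backs; the gripper's body (75 mm by 187 mm) begins 45 mm behind the grasp point.
Start: joints at [1.313, 0.264, 1.604, -0, 1.274, -0.037], TCP at [0.148, 0.659, 0.261] pointing down, gripper open.
Joint ranges: [-2.63, 2.63], [-0.94, 2.18], [0.31, 2.57], [-1.31, 4.45], [0, 2.66], [-2.55, 2.55]. Speed limits (rad/s): [2.57, 2.57, 3.14, 3.14, 3.14, 3.14].

INTERFACE

Orientations are given as a unit quaternion [w, x, y, z].
In Python, from cell import * gives the robot as it stands.
- The arm moves only by the tool arm_command, never from a script. Its argument "commands" is a list of rows, each a list of 3 entries, a list of its own where there are three numbers: the shift along the tool's x, y, z as a fraction of full scale, then the turn, a rotation vector about the tool's x, y, z as a fraction of full scale, then the closure, from 0 (fully open) to 1 (shut). In form: [[[tx, ty, tz], [wx, wy, wz], hand], ...]. A call has 1 to 20 rows; each row shifts and turns the pose as measured when the row begins, along the tool's axes as they then stand; what a row does not reach is not made up. Full scale, the value 1, is 25 mm for a shift and 0.12 rad for a turn. A row lasts 1/12 s, in which the tool goes at most 41.7 mm and 7.16 degrees, less where a joint would pass 70% of its speed; a pose out of reach is approached as far as the arm can. A call with a number of a shift or a turn outside -1 to 1 is refused whole. A call with a gripper value outside its range is refused whole. The fingers move at their own pace and stop on an object; the grip force is fixed at half the most. Time passes only in rows, so rows that do not move let the fingers close. It gives the time, the measured TCP pose, the force and the opening at its end, in the units of the state.
- observe(): the state, without advancing time (a new reading comes with each control period).
- camera(name): name is "scene" or "top" or "wrist"; returns the picture (480x640x3 uint8, red, green, blue); there is no depth.
- get_calibration(name): a dict with "fx", "fy", "cx", "cy" (pixels), "R" (3x3) and "t" (3): a world point X has camera coordinates R X + t; the wrist camera has in their place "mount" (4x4, takes a point from camera to tool coordinates, whose origin is the TCP and whose axes are the flange's). Camera axes: x right, y down, z forward; pixel columns grow to the right and rows downward; lengths in m; the calibration is good to about 2 mm. A picture is of the moment at which its call begins: read the wrist's pose just before it. get_calibration takes no time and is no camera call.
- close_job(): hands the job in, once; it reports no verdict.
The state is a dict: "clock": time; "qpos": joint angles; "joint_velocities": joint speeds; "tau": joint torques, N m; "ee_pos": TCP position; "orientation": TCP orientation; "wrist_force": force on the tool from outside, world axes, zero at the start; "moment": the same for the moment, N m; "gripper_width": opening from 0.0 (shut) to 1.0 (fully open).
Only numpy, scipy, OpenCV 4.12 (cv2) and the standard library are available. Lean on these libraries where they do the work, as an engineer would, in place of code of your own. Each camera call takes 0.05 s, during which the arm holds its last target.

TASK

Make up the tasting tray: put each of the four whole cheeses into the dish in the tray that has its shape and size (large round, small round, brick, square), lying flat on the dish's floor, right way up and inside its rim. Leave the two cut cheeses, the round with a wedge missing and the shortened brick, where they lie on the marble board.

Things in the scene. Friction and masses are not known exactly. Their poses are not given: they have to be found in the camera images.
- big_round: Whole large round cheese: disc, diameter 66 mm, height 30, straw-coloured rind, about 110 g. All six cheeses start flat on a fixed white marble board (350 by 290 mm, top 15 mm over the table), in any order, about 110 mm apart; a flat knife and a walnut lie along its near edge, a walnut between the cheeses. The board is left of the tray or right of it. Origin: centre of its underside, z up.
- small_round: Whole small round cheese: upright cylinder, diameter 42 mm, height 34, the same rind, about 60 g; on the marble board. Origin: centre of its underside, z up.
- brick: Whole brick cheese: square-ended block, 88 mm long (its x) by 40 wide (its y) by 34 high, the same rind, about 120 g; on the marble board. Origin: centre of its underside, z up.
- square: Whole square cheese: slab 58 by 58 mm (x and y along its sides) by 30 high, the same rind, about 110 g; on the marble board. Origin: centre of its underside, z up.
- cut_round: Cut cheese, stays on the board: like the large round (diameter 66 mm, height 30) but with a quarter wedge missing on its +x side, pale cut faces. Origin: centre of the full circle, on the underside, z up.
- cut_brick: Cut cheese, stays on the board: like the brick (40 mm wide along y, 34 high) but shortened, with a slanting pale end: it reaches from x = -28 to x = +34 mm along its -y side and to +10 along its +y side. Origin: on the underside, z up.
- dish_big_round: Dish for the large round cheese: round, outer diameter 90 mm, inner 82. The four dishes are dark slate grey, fixed in a fixed square beech tray (252 mm square, rim 16 mm over the table), two by two, 110 mm apart, in any order. Each is 12 mm high with a 4 mm floor and 4 mm walls; underside 6 mm over the table. x and y along the tray's sides. Origin: centre of its underside, z up.
- dish_small_round: Dish for the small round cheese: round, outer diameter 66 mm, inner 58; x and y along the tray's sides; height, floor and walls as the other dishes in the tray (12, 4, 4 mm). Origin: centre of its underside, z up.
- dish_brick: Dish for the brick: rectangular, outer 112 mm (its x) by 64 (its y), inner 104 by 56; height, floor and walls as the other dishes in the tray (12, 4, 4 mm). Origin: centre of its underside, z up.
- dish_square: Dish for the square cheese: square, outer 82 by 82 mm, inner 74 by 74 (x and y along its sides); height, floor and walls as the other dishes in the tray (12, 4, 4 mm). Origin: centre of its underside, z up.
Not all that is in view belongs to the job. What is shaped like the square but blue or turquoise is not meant. Leave any blue or red look-alike of the big_round alone.

How it is judged:
By the outcome, as a careful person would: the job done as asked, in the order asked, and still so for the second after the job is handed in, with the robot touching nothing.
It also fails if it takes over 104 s, if anything falls off the work surface, if the arm or the gripper's body presses on something with over 40 N, if the wrist force passes 120 N, or if a joint passes its speed limit or range.

## Working session

There is one attempt and no reset: what is moved stays moved. The work goes in short steps, Python scripts to look and compute and a tool call to move; the robot and the scene stay as the last step left them, time stands still between calls to the robot, and variables do not carry over. Pictures are saved under pics/ and viewed, and the job is handed in when it is done.

Besides the shell and the picture viewer there is one more tool, called after "Request:" by a JSON object that holds its "fn" and its "kwargs", one argument or row to a line. arm_command: Moves the arm, as the interface text tells. Shift numbers are shares of 25 mm and turn numbers shares of 0.12 rad, none past 1 either way. Its arguments: {"type":"object","properties":{"commands":{"type":"array"}},"required":["commands"]}

```bash
ls; mkdir -p pics
python3 - <<'E'
from cell import *
import cv2
print(observe())
for n in ("scene","top"):
    cv2.imwrite(f"pics/{n}0.png",camera(n)[:,:,::-1]); print(n,get_calibration(n))
print(get_calibration("wrist"))
E
```

```text
pics
{'clock': 0.0, 'qpos': array([ 1.31309594e+00,  2.64733569e-01,  1.60535904e+00, -4.68816352e-05,
        1.27366114e+00, -3.68924562e-02]), 'joint_velocities': array([-1.96663913e-05, -1.11520533e-03, -8.76094667e-04,  1.06659104e-03,
       -1.61657399e-03,  1.90714311e-03]), 'tau': array([-1.21315290e-03, -5.02130449e+01, -3.56871843e+01,  7.25712860e-02,
        2.95059301e-02, -2.12466975e-04]), 'ee_pos': array([0.14768311, 0.6579838 , 0.2594092 ]), 'orientation': array([-1.36421991e-04,  1.10172908e-01,  9.93911848e-01, -1.07213307e-03]), 'wrist_force': array([-0.28316898, -0.55707237, -0.55107114]), 'moment': array([ 0.01520479, -0.02700386, -0.00606318]), 'gripper_width': 0.9968563531194972}
scene {'fx': 473.8106557055203, 'fy': 473.8106557055203, 'cx': 320.16900631119614, 'cy': 232.36233551515429, 'R': array([[ 0.65757295,  0.75328309, -0.01274376],
       [ 0.42038809, -0.38090669, -0.82351924],
       [-0.6251973 ,  0.53616665, -0.56714518]]), 't': array([-0.32593368, -0.19081984,  1.35667125])}
top {'fx': 449.92303215048724, 'fy': 449.92303215048724, 'cx': 320.4785879118862, 'cy': 239.25363414262605, 'R': array([[ 0.00612466, -0.99990275,  0.01252882],
       [-0.99276925, -0.00758205, -0.11979874],
       [ 0.11988208, -0.0117045 , -0.99271914]]), 't': array([-0.03258625,  0.49273441,  0.99407851])}
{'fx': 372.3576616608244, 'fy': 372.3576616608244, 'cx': 324.9927832714493, 'cy': 240.39549925629325, 'mount': array([[ 8.26116374e-04, -9.55715929e-01, -2.94289621e-01,
         7.67149265e-02],
       [ 9.99999653e-01,  7.58910959e-04,  3.42563205e-04,
        -1.02260853e-03],
       [-1.04053493e-04, -2.94289802e-01,  9.55716224e-01,
        -1.23475235e-01],
       [ 0.00000000e+00,  0.00000000e+00,  0.00000000e+00,
         1.00000000e+00]])}
```

View pics/top0.png

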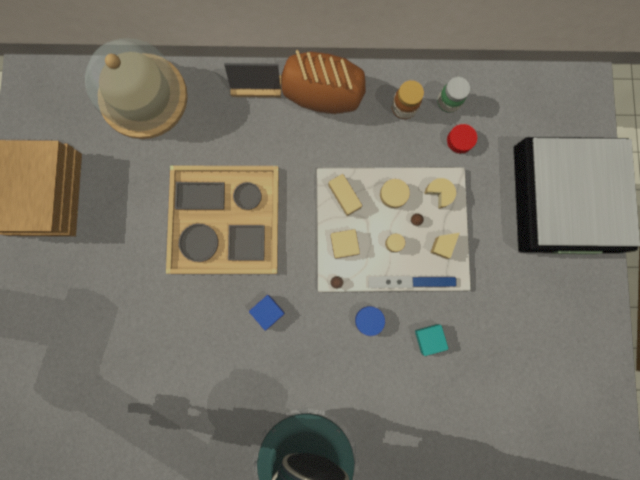

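View pics/scene0.png

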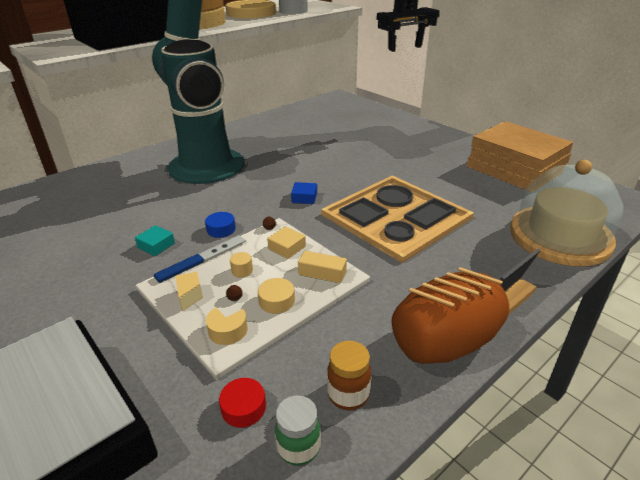

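```bash
cat > h.py <<'E'
import numpy as np, cv2
from cell import *
def ray(cal,uv,z):
    R,t=np.array(cal["R"]),np.array(cal["t"]); C=-R.T@t
    uv=np.atleast_2d(np.asarray(uv,float))
    d=np.c_[(uv[:,0]-cal["cx"])/cal["fx"],(uv[:,1]-cal["cy"])/cal["fy"],np.ones(len(uv))]@R
    return C+d*((z-C[2])/d[:,2])[:,None]
def proj(cal,X):
    X=np.atleast_2d(X); c=X@np.array(cal["R"]).T+np.array(cal["t"])
    return np.c_[c[:,0]/c[:,2]*cal["fx"]+cal["cx"],c[:,1]/c[:,2]*cal["fy"]+cal["cy"]]
E
python3 - <<'E'
from h import *
cal=get_calibration("top"); im=cv2.imread("pics/top0.png"); print("C",-cal["R"].T@cal["t"])
hsv=cv2.cvtColor(im,cv2.COLOR_BGR2HSV)
for p in [(396,190),(345,190),(345,244),(396,241),(446,245),(441,193),(330,210),(202,196),(200,245),(225,220)]: print(p,hsv[p[1],p[0]])
c=im[150:300,150:480]; cv2.imwrite("pics/crop.png",cv2.resize(c,(792,360),interpolation=cv2.INTER_CUBIC))
m=cv2.inRange(hsv,(15,70,140),(35,255,255)); m[:, :318]=0;m[:165]=0;m[292:]=0;m[:,470:]=0
for c in cv2.findContours(m,0,cv2.CHAIN_APPROX_NONE)[0]:
    if cv2.contourArea(c)<80: continue
    w=ray(cal,c[:,0],0.047)[:,:2].astype(np.float32)
    r=cv2.minAreaRect(w*1000); print("cheese",c[:,0].mean(0).round(),np.round(r[0]),np.round(r[1]),round(r[2],1))
m=cv2.inRange(hsv,(0,0,0),(180,80,95)); m[:, :170]=0;m[:170]=0;m[270:]=0;m[:,276:]=0
for c in cv2.findContours(m,0,cv2.CHAIN_APPROX_NONE)[0]:
    if cv2.contourArea(c)<80: continue
    w=ray(cal,c[:,0],0.018)[:,:2].astype(np.float32)
    r=cv2.minAreaRect(w*1000); print("dish",c[:,0].mean(0).round(),np.round(r[0]),np.round(r[1]),round(r[2],1))
E
```

```text
C [ 0.37019895 -0.01721195  1.04627799]
(396, 190) [ 23  94 188]
(345, 190) [ 22  93 187]
(345, 244) [ 24  89 187]
(396, 241) [ 23  91 187]
(446, 245) [ 23  95 188]
(441, 193) [ 23  93 167]
(330, 210) [ 25  26 187]
(202, 196) [21 27 96]
(200, 245) [24 26 97]
(225, 220) [ 19 108 186]
cheese [395. 242.] [ 485. -196.] [41. 40.] 63.6
cheese [445. 244.] [ 487. -307.] [47. 60.] 69.6
cheese [345. 244.] [482. -83.] [57. 58.] 10.0
cheese [395. 193.] [ 600. -197.] [65. 64.] 63.3
cheese [441. 191.] [ 603. -305.] [64. 58.] 42.1
cheese [345. 194.] [595. -83.] [86. 43.] 30.7
dish [239. 237.] [486. 143.] [76. 75.] 0.5
dish [199. 243.] [484. 251.] [86. 82.] 46.2
dish [247. 196.] [595. 141.] [60. 58.] 46.4
dish [199. 196.] [595. 253.] [ 59. 111.] 0.5
```

View pics/crop.png

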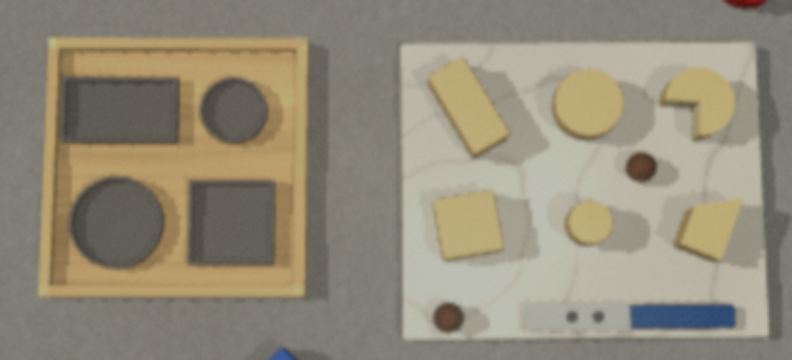

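Run:
```python
from h import *
cal=get_calibration("top"); im=cv2.imread("pics/top0.png"); hsv=cv2.cvtColor(im,cv2.COLOR_BGR2HSV)
m=cv2.inRange(hsv,(10,70,110),(30,255,255)); m[:,:160]=0;m[:,285:]=0;m[:160]=0;m[280:]=0
c=max(cv2.findContours(m,0,cv2.CHAIN_APPROX_NONE)[0],key=cv2.contourArea)
print("tray",cv2.minAreaRect(1000*ray(cal,c[:,0],.016)[:,:2].astype(np.float32)))
m=cv2.inRange(hsv,(0,0,150),(180,60,255)); m[:,:310]=0;m[:,475:]=0;m[:160]=0;m[297:]=0
m=cv2.morphologyEx(m,cv2.MORPH_CLOSE,np.ones((5,5)))
c=max(cv2.findContours(m,0,cv2.CHAIN_APPROX_NONE)[0],key=cv2.contourArea)
print("board",cv2.minAreaRect(1000*ray(cal,c[:,0],.015)[:,:2].astype(np.float32)))
# scene cross check of cheese tops
cs=get_calibration("scene"); s=cv2.imread("pics/scene0.png")
P={"big":(600,-197,45),"small":(485,-196,49),"brick":(595,-83,49),"sq":(482,-83,45),"dS":(595,142,10),"dB":(484,252,10),"dQ":(486,142,10),"dK":(595,252,10)}
for k,v in P.items():
    u=proj(cs,np.array(v)/1000)[0]; print(k,u.round(1)); cv2.circle(s,tuple(np.int32(u.round())),1,(0,0,255),-1)
cv2.imwrite("pics/s1.png",cv2.resize(s[160:360,130:490],(800,444),interpolation=cv2.INTER_CUBIC))
```

```text
tray ((541.7705688476562, 197.17974853515625), (252.83714294433594, 254.7814178466797), 0.36214691400527954)
board ((522.9607543945312, -195.4437713623047), (289.85662841796875, 348.6008605957031), 0.8329178690910339)
big [275.4 287.7]
small [240.2 256.7]
brick [321.3 258.6]
sq [285.5 235.4]
dS [397.5 231. ]
dB [393.  195.7]
dQ [362.6 211.8]
dK [428.6 213.3]
```

View pics/s1.png

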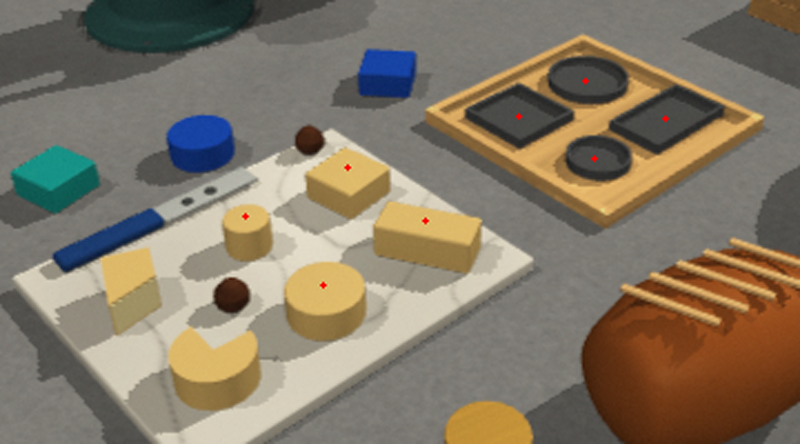

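```bash
cat >> h.py <<'E'
from scipy.spatial.transform import Rotation as Ro
def go(x,y,z,yaw):
    """rows-worth of shift (in the final tool axes, level tool) and turn to a target in mm, deg (tool y dir)"""
    o=observe(); w,a,b,c=o["orientation"]; R=Ro.from_quat([a,b,c,w]).as_matrix()
    cur=np.degrees(np.arctan2(R[1,1],R[0,1])); th=np.radians(yaw)
    T=np.c_[[-np.sin(th)*-1*-1*-1,-np.cos(th)*1,0],[np.cos(th),np.sin(th),0],[0,0,-1]]
    T[:,0]=np.cross(T[:,1],T[:,2])
    d=np.array([x,y,z])/1000-o["ee_pos"]
    dr=Ro.from_matrix(R.T@T).as_rotvec()/0.12
    print("t",round(o["clock"],2),"pos",(o["ee_pos"]*1000).round(1),"yaw",cur.round(1),"w",o["gripper_width"].round(3),"F",o["wrist_force"].round(1))
    print(" shift in current axes",(R.T@d/0.025).round(2)," in final axes",(T.T@d/0.025).round(2)," turn",dr.round(2))
E
python3 -c "
from h import *
go(482,-83,160,10)"
```

```text
Traceback (most recent call last):
  File "h.py", line 20, in go
    print("t",round(o["clock"],2),"pos",(o["ee_pos"]*1000).round(1),"yaw",cur.round(1),"w",o["gripper_width"].round(3),"F",o["wrist_force"].round(1))
                                                                                           ^^^^^^^^^^^^^^^^^^^^^^^^
AttributeError: 'float' object has no attribute 'round'
```

Request:
{"fn": "arm_command", "kwargs": {
  "commands": [
    [[-1,0,0],[0,0,0.98],0],
    [[-1,0,0],[0,0,0.98],0],
    [[-1,0,0],[0,0,0.98],0],
    [[-1,0,0],[0,0,0.98],0],
    [[-1,0,0],[0,0,0.98],0],
    [[0,0,0],[0,0,0.98],0],
    [[0,0,0],[0,0,0.98],0],
    [[0,0,0],[0,0,0.98],0],
    [[0,0,0],[0,0,0.98],0],
    [[0,0,0],[0,0,0.98],0]
  ]
}}

```text
clock: 0.93
ee_pos: [0.2614, 0.5968, 0.2516]
orientation: [0.002, 0.662, 0.749, -0.007]
wrist_force: [0.1, 0.1, 0.6]
gripper_width: 1.001
```

```bash
python3 -c "
from h import *
go(482,-83,160,10)"
```

```text
Traceback (most recent call last):
  File "h.py", line 20, in go
    print("t",round(o["clock"],2),"pos",(o["ee_pos"]*1000).round(1),"yaw",cur.round(1),"w",o["gripper_width"].round(3),"F",o["wrist_force"].round(1))
                                                                                           ^^^^^^^^^^^^^^^^^^^^^^^^
AttributeError: 'float' object has no attribute 'round'
```

```bash
sed -i 's/o\["gripper_width"\].round(3)/round(float(o["gripper_width"]),3)/' h.py; sed -i 's/    T=np.c_\[\[.*/    T=np.zeros((3,3)); T[:,1]=[np.cos(th),np.sin(th),0]; T[:,2]=[0,0,-1]/' h.py; python3 -c "
from h import *
go(482,-83,160,10)"
```

```text
t 0.93 pos [261.4 596.8 251.6] yaw 7.0 w 1.001 F [0.1 0.1 0.6]
 shift in current axes [-28.02   5.46   3.98]  in final axes [-28.31   3.97   3.66]  turn [-0.06  0.11 -0.43]
```

Request:
{"fn": "arm_command", "kwargs": {
  "commands": [
    [[-1,0.35,0],[0,0,-0.4],0],
    [[-1,0.35,0],[0,0,0],0],
    [[-1,0.35,0],[0,0,0],0],
    [[-1,0.35,0],[0,0,0],0],
    [[-1,0.35,0],[0,0,0],0],
    [[-1,0.35,0],[0,0,0],0],
    [[-1,0.35,0],[0,0,0],0],
    [[-1,0.35,0],[0,0,0],0],
    [[-1,0.35,0],[0,0,0],0],
    [[-1,0.35,0],[0,0,0],0],
    [[-1,0.35,0],[0,0,0],0],
    [[-1,0.1,0],[0,0,0],0],
    [[-1,0.1,0],[0,0,0],0],
    [[-1,0,0],[0,0,0],0],
    [[-1,0,0],[0,0,0],0],
    [[-1,0,0],[0,0,0],0],
    [[-1,0,0],[0,0,0],0],
    [[-1,0,0],[0,0,0],0],
    [[-1,0,0],[0,0,0],0],
    [[-1,0,0],[0,0,0],0]
  ]
}}

```text
clock: 2.6
ee_pos: [0.4435, 0.098, 0.2474]
orientation: [0.0, 0.643, 0.765, -0.015]
wrist_force: [0.1, 0.4, 0.3]
gripper_width: 0.999
```

```bash
python3 -c "
from h import *
go(482,-83,160,10)"
```

```text
t 2.6 pos [443.5  98.  247.4] yaw 9.9 w 0.999 F [0.1 0.4 0.3]
 shift in current axes [-7.33  0.35  3.64]  in final axes [-7.4   0.26  3.49]  turn [-0.19  0.17 -0.02]
```

Go above the square and look with the wrist camera.

Request:
{"fn": "arm_command", "kwargs": {
  "commands": [
    [[-1,0.04,0],[-0.05,0.05,0],0],
    [[-1,0.04,0],[-0.05,0.05,0],0],
    [[-1,0.04,0],[-0.05,0.05,0],0],
    [[-1,0.04,0],[0,0,0],0],
    [[-1,0.04,0],[0,0,0],0],
    [[-0.8,0,0],[0,0,0],0],
    [[-0.5,0,0],[0,0,0],0],
    [[0,0,0],[0,0,0],0],
    [[0,0,0],[0,0,0],0]
  ]
}}

```text
clock: 3.35
ee_pos: [0.4731, -0.0686, 0.2452]
orientation: [-0.002, 0.646, 0.763, -0.004]
wrist_force: [-0.1, 0.1, 0.2]
gripper_width: 1.001
```

```bash
cat >> h.py <<'E'
def wcal():
    o=observe(); w,a,b,c=o["orientation"]; T=np.eye(4); T[:3,:3]=Ro.from_quat([a,b,c,w]).as_matrix(); T[:3,3]=o["ee_pos"]
    cal=dict(get_calibration("wrist")); M=np.linalg.inv(T@np.array(cal["mount"])); cal["R"]=M[:3,:3]; cal["t"]=M[:3,3]; return cal
E
python3 - <<'E'
from h import *
go(482,-83,160,10)
cal=wcal(); im=camera("wrist")[:,:,::-1].copy(); cv2.imwrite("pics/w1.png",im); 
hsv=cv2.cvtColor(im,cv2.COLOR_BGR2HSV)
for p in [(600,-197,45),(485,-196,49),(595,-83,49),(482,-83,45)]:
    u=proj(cal,np.array(p)/1000)[0]; print(p,u.round()); cv2.circle(im,tuple(np.int32(u)),3,(0,0,255),-1)
cv2.imwrite("pics/w1m.png",im)
E
```

```text
t 3.35 pos [473.1 -68.6 245.2] yaw 9.5 w 1.001 F [-0.1  0.1  0.2]
 shift in current axes [-0.62  0.29  3.41]  in final axes [-0.63  0.25  3.41]  turn [-0.07  0.01 -0.07]
(600, -197, 45) [431. 358.]
(485, -196, 49) [318. 342.]
(595, -83, 49) [458. 253.]
(482, -83, 45) [335. 231.]
```

View pics/w1m.png

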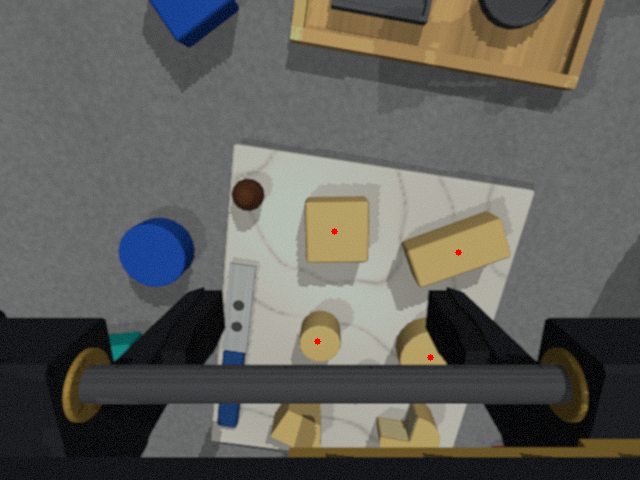

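Run:
```python
from h import *
cal=wcal(); im=cv2.imread("pics/w1.png"); hsv=cv2.cvtColor(im,cv2.COLOR_BGR2HSV)
for p in [(335,231),(335,199),(458,253),(440,285),(450,230)]: print(p,hsv[p[1],p[0]])
m=cv2.inRange(hsv,(15,70,165),(35,255,255)); m[:180]=0
m=cv2.morphologyEx(m,cv2.MORPH_OPEN,np.ones((5,5)))
for c in cv2.findContours(m,0,cv2.CHAIN_APPROX_NONE)[0]:
    if cv2.contourArea(c)<300: continue
    for z in (.045,.049):
        r=cv2.minAreaRect(1000*ray(cal,c[:,0],z)[:,:2].astype(np.float32)); print(c[:,0].mean(0).round(),z,np.round(r[0],1),np.round(r[1],1),round(r[2],1))
```

```text
(335, 231) [ 23 114 181]
(335, 199) [ 21 123 133]
(458, 253) [ 22 118 180]
(440, 285) [ 15  15 135]
(450, 230) [ 22 116 117]
[411. 439.] 0.045 [ 602.1 -292.3] [63.5 35. ] 10.1
[411. 439.] 0.049 [ 600.4 -288.6] [62.7 34.6] 10.1
[288. 429.] 0.045 [ 469.3 -308.6] [41.7 24.6] 83.5
[288. 429.] 0.049 [ 469.2 -304.7] [41.2 24.3] 83.5
[421. 352.] 0.045 [ 589.1 -188. ] [39.9 33.3] 9.9
[421. 352.] 0.049 [ 587.5 -185.6] [39.4 32.8] 9.9
[320. 343.] 0.045 [ 487.5 -199.4] [37.9 38.7] 9.9
[320. 343.] 0.049 [ 487.1 -196.9] [37.5 38.2] 9.9
[461. 252.] 0.045 [598.  -83.9] [85.3 38. ] 30.7
[461. 252.] 0.049 [596.3 -82.8] [84.2 37.5] 30.7
[337. 231.] 0.045 [483.9 -83. ] [54.1 54.4] 9.8
[337. 231.] 0.049 [483.6 -81.9] [53.5 53.7] 9.8
```

Request:
{"fn": "arm_command", "kwargs": {
  "commands": [
    [[-0.6,0.38,0],[-0.07,0,-0.04],0],
    [[0,0,1],[0,0,0],0],
    [[0,0,1],[0,0,0],0],
    [[0,0,1],[0,0,0],0],
    [[0,0,1],[0,0,0],0],
    [[0,0,1],[0,0,0],0],
    [[0,0,0.5],[0,0,0],0],
    [[0,0,0],[0,0,0],0],
    [[0,0,0],[0,0,0],0]
  ]
}}

```text
clock: 4.15
ee_pos: [0.4862, -0.072, 0.1043]
orientation: [0.001, 0.64, 0.769, 0.002]
wrist_force: [0.0, 0.3, 0.2]
gripper_width: 1.001
```

```bash
python3 -c "
from h import *
go(484,-83,48,9.8)"
```

```text
t 4.15 pos [486.2 -72.  104.3] yaw 10.5 w 1.001 F [0.  0.3 0.2]
 shift in current axes [-0.42 -0.18  2.25]  in final axes [-0.42 -0.16  2.25]  turn [ 0.04 -0.    0.1 ]
```

Request:
{"fn": "arm_command", "kwargs": {
  "commands": [
    [[-0.42,-0.16,0.4],[0,0,0.1],0],
    [[-0.1,-0.05,0.8],[0,0,0],0],
    [[-0.05,0,0.7],[0,0,0],0],
    [[0,0,0.2],[0,0,0],0],
    [[0,0,0],[0,0,0],0]
  ]
}}

```text
clock: 4.57
ee_pos: [0.4884, -0.0882, 0.0548]
orientation: [0.007, 0.644, 0.765, 0.004]
wrist_force: [-0.0, 0.3, 0.5]
gripper_width: 1.0
```

```bash
python3 -c "
from h import *
go(484,-83,48,9.8)"
```

```text
t 4.57 pos [488.4 -88.2  54.8] yaw 9.9 w 1.0 F [-0.   0.3  0.5]
 shift in current axes [ 0.24 -0.14  0.27]  in final axes [ 0.24 -0.14  0.27]  turn [0.13 0.04 0.01]
```

Request:
{"fn": "arm_command", "kwargs": {
  "commands": [
    [[0.24,-0.14,0.27],[0.13,0.04,0],0],
    [[0,0,0.05],[0,0,0],0],
    [[0,0,0],[0,0,0],0]
  ]
}}

```text
clock: 4.82
ee_pos: [0.4854, -0.0833, 0.0485]
orientation: [0.001, 0.644, 0.765, 0.0]
wrist_force: [0.5, 0.3, 0.4]
gripper_width: 1.0
```

```bash
python3 -c "
from h import *
go(484,-83,48,9.8)"
```

```text
t 4.82 pos [485.4 -83.3  48.5] yaw 9.8 w 1.0 F [0.5 0.3 0.4]
 shift in current axes [ 0.02 -0.05  0.02]  in final axes [ 0.02 -0.05  0.02]  turn [0.01 0.   0.  ]
```

Excellent. Close and lift.

Request:
{"fn": "arm_command", "kwargs": {
  "commands": [
    [[0,0,0],[0,0,0],1],
    [[0,0,0],[0,0,0],1],
    [[0,0,0],[0,0,0],1],
    [[0,0,0],[0,0,0],1],
    [[0,0,0],[0,0,0],1],
    [[0,0,0],[0,0,0],1],
    [[0,0,0],[0,0,0],1],
    [[0,0,0],[0,0,0],1]
  ]
}}

```text
clock: 5.48
ee_pos: [0.4871, -0.0834, 0.0509]
orientation: [0.003, 0.644, 0.765, 0.001]
wrist_force: [-0.2, 1.1, -1.0]
gripper_width: 0.65
```

```bash
python3 -c "
from h import *
go(487,142,120,0.4)"
```

```text
t 5.48 pos [487.1 -83.4  50.9] yaw 9.9 w 0.65 F [-0.2  1.1 -1. ]
 shift in current axes [ 8.88  1.55 -2.77]  in final axes [ 9.01  0.06 -2.76]  turn [0.05 0.01 1.38]
```

Request:
{"fn": "arm_command", "kwargs": {
  "commands": [
    [[0,0,-0.6],[0,0,0],1],
    [[0,0,-1],[0,0,0],1],
    [[0,0,-1],[0,0,0],1],
    [[0.5,0,-0.3],[0,0,0.5],1],
    [[1,0,0],[0,0,0.5],1],
    [[1,0,0],[0,0,0.3],1],
    [[1,0,0],[0,0,0],1],
    [[1,0,0],[0,0,0],1],
    [[1,0,0],[0,0,0],1],
    [[1,0,0],[0,0,0],1],
    [[0.8,0,0],[0,0,0],1],
    [[0.5,0,0],[0,0,0],1],
    [[0,0,0],[0,0,0],1],
    [[0,0,0],[0,0,0],1]
  ]
}}

```text
clock: 6.65
ee_pos: [0.4779, 0.1192, 0.1257]
orientation: [0.002, 0.705, 0.709, 0.001]
wrist_force: [0.4, 0.2, -1.4]
gripper_width: 0.655
```

```bash
python3 -c "
from h import *
go(487,142,46,0.4)
cv2.imwrite('pics/w2.png',camera('wrist')[:,:,::-1])"
```

```text
t 6.65 pos [477.9 119.2 125.7] yaw 0.3 w 0.655 F [ 0.4  0.2 -1.4]
 shift in current axes [0.91 0.36 3.19]  in final axes [0.91 0.37 3.19]  turn [ 0.03  0.   -0.02]
```

View pics/w2.png

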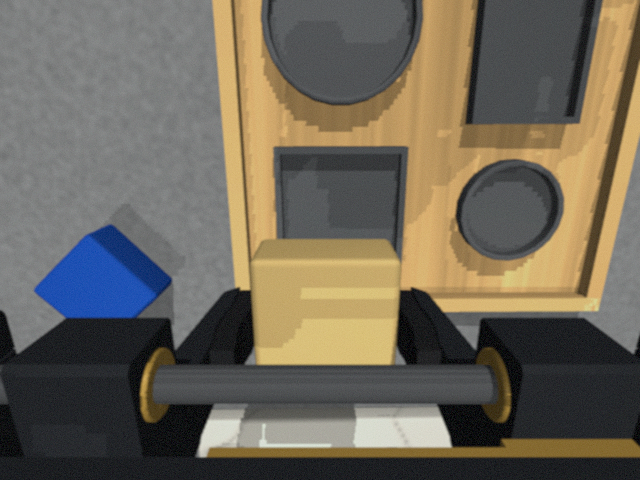

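Request:
{"fn": "arm_command", "kwargs": {
  "commands": [
    [[0.9,0.37,0],[0.03,0,0],1],
    [[0.2,0.1,0.2],[0,0,0],1],
    [[0,0,0.7],[0,0,0],1],
    [[0,0,0.6],[0,0,0],1],
    [[0,0,0],[0,0,0],1],
    [[0,0,0],[0,0,0],1]
  ]
}}

```text
clock: 7.2
ee_pos: [0.4906, 0.1417, 0.0867]
orientation: [0.001, 0.707, 0.707, -0.001]
wrist_force: [1.0, -0.1, -0.9]
gripper_width: 0.656
```

```bash
python3 -c "
from h import *
go(487,142,46,0.4)"
```

```text
t 7.2 pos [490.6 141.7  86.7] yaw 0.0 w 0.656 F [ 1.  -0.1 -0.9]
 shift in current axes [ 0.01 -0.15  1.63]  in final axes [ 0.01 -0.14  1.63]  turn [ 0.01  0.02 -0.06]
```

Request:
{"fn": "arm_command", "kwargs": {
  "commands": [
    [[0,-0.14,0.4],[0,0,-0.06],1],
    [[0,0,0.6],[0,0,0],1],
    [[0,0,0.3],[0,0,0],1],
    [[0,0,0],[0,0,0],1],
    [[0,0,0],[0,0,0],1]
  ]
}}

```text
clock: 7.62
ee_pos: [0.4873, 0.1391, 0.0538]
orientation: [0.002, 0.705, 0.709, -0.0]
wrist_force: [0.3, -0.4, -0.6]
gripper_width: 0.653
```

```bash
python3 -c "
from h import *
go(487,142,46,0.4)"
```

```text
t 7.62 pos [487.3 139.1  53.8] yaw 0.3 w 0.653 F [ 0.3 -0.4 -0.6]
 shift in current axes [ 0.12 -0.01  0.31]  in final axes [ 0.12 -0.01  0.31]  turn [ 0.02  0.03 -0.01]
```

Request:
{"fn": "arm_command", "kwargs": {
  "commands": [
    [[0.12,0,0.25],[0.02,0.02,0],1],
    [[0,0,0.08],[0,0,0],1],
    [[0,0,0.05],[0,0,0],1],
    [[0,0,0],[0,0,0],1]
  ]
}}

```text
clock: 7.95
ee_pos: [0.4887, 0.1425, 0.0464]
orientation: [0.001, 0.705, 0.709, 0.001]
wrist_force: [-0.4, 0.0, -0.4]
gripper_width: 0.658
```

```bash
python3 -c "
from h import *
go(487,142,46,0.4)"
```

```text
t 7.95 pos [488.7 142.5  46.4] yaw 0.4 w 0.658 F [-0.4  0.  -0.4]
 shift in current axes [-0.02 -0.07  0.02]  in final axes [-0.02 -0.07  0.02]  turn [ 0.02  0.   -0.01]
```

Request:
{"fn": "arm_command", "kwargs": {
  "commands": [
    [[0,-0.05,0.06],[0,0,0],1],
    [[0,0,0],[0,0,0],0],
    [[0,0,0],[0,0,0],0],
    [[0,0,0],[0,0,0],0],
    [[0,0,0],[0,0,0],0],
    [[0,0,0],[0,0,0],0],
    [[0,0,-0.7],[0,0,0],0],
    [[0,0,-1],[0,0,0],0],
    [[0,0,-1],[0,0,0],0],
    [[-0.5,0.5,-1],[0,0,0],0],
    [[-1,0.5,-0.8],[0,0,0],0],
    [[-1,0.5,-0.5],[0,0,0],0]
  ]
}}

```text
clock: 8.95
ee_pos: [0.5203, 0.0818, 0.1698]
orientation: [-0.003, 0.702, 0.712, -0.004]
wrist_force: [1.1, 0.8, 0.1]
gripper_width: 1.003
```

```bash
python3 -c "
from h import *
go(600,-197,170,0)
cv2.imwrite('pics/t2.png',cv2.resize(camera('top')[150:300,150:480,::-1],(792,360)))"
```

```text
t 8.95 pos [520.3  81.8 169.8] yaw 0.8 w 1.003 F [1.1 0.8 0.1]
 shift in current axes [-11.19   3.04  -0.02]  in final axes [-1.115e+01  3.190e+00 -1.000e-02]  turn [-0.08  0.01  0.11]
```

View pics/t2.png

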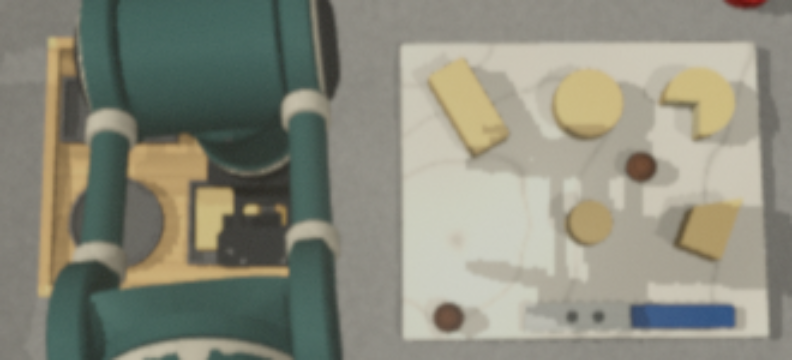

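Request:
{"fn": "arm_command", "kwargs": {
  "commands": [
    [[-1,0.3,0],[0,0,0.1],0],
    [[-1,0.3,0],[0,0,0],0],
    [[-1,0.3,0],[0,0,0],0],
    [[-1,0.3,0],[0,0,0],0],
    [[-1,0.3,0],[0,0,0],0],
    [[-1,0.3,0],[0,0,0],0],
    [[-1,0.3,0],[0,0,0],0],
    [[-1,0.3,0],[0,0,0],0],
    [[-1,0.3,0],[0,0,0],0],
    [[-1,0.3,0],[0,0,0],0],
    [[-0.7,0.1,0],[0,0,0],0],
    [[0,0,0],[0,0,0],0],
    [[0,0,0],[0,0,0],0]
  ]
}}

```text
clock: 10.08
ee_pos: [0.6058, -0.2036, 0.1725]
orientation: [0.001, 0.709, 0.705, -0.0]
wrist_force: [0.1, -0.0, -0.2]
gripper_width: 0.999
```

```bash
python3 -c "
from h import *
go(600,-197,48,0)"
```

```text
t 10.08 pos [ 605.8 -203.6  172.5] yaw -0.3 w 0.999 F [ 0.1 -0.  -0.2]
 shift in current axes [ 0.27 -0.24  4.98]  in final axes [ 0.26 -0.23  4.98]  turn [ 0.01  0.01 -0.05]
```

Request:
{"fn": "arm_command", "kwargs": {
  "commands": [
    [[0.26,-0.23,0],[0,0,-0.05],0],
    [[0,0,0.5],[0,0,0],0],
    [[0,0,1],[0,0,0],0],
    [[0,0,1],[0,0,0],0],
    [[0,0,1],[0,0,0],0],
    [[0,0,0.4],[0,0,0],0],
    [[0,0,0],[0,0,0],0],
    [[0,0,0],[0,0,0],0]
  ]
}}

```text
clock: 10.75
ee_pos: [0.5969, -0.1865, 0.0688]
orientation: [-0.001, 0.704, 0.71, 0.0]
wrist_force: [0.0, 0.2, -0.5]
gripper_width: 1.001
```

```bash
python3 -c "
from h import *
go(600,-197,48,0)"
```

```text
t 10.75 pos [ 596.9 -186.5   68.8] yaw 0.5 w 1.001 F [ 0.   0.2 -0.5]
 shift in current axes [-0.42  0.12  0.83]  in final axes [-0.42  0.13  0.83]  turn [-0.   -0.01  0.07]
```

Request:
{"fn": "arm_command", "kwargs": {
  "commands": [
    [[-0.4,0.12,0.2],[0,0,0.07],0],
    [[0,0,0.5],[0,0,0],0],
    [[0,0,0],[0,0,0],0],
    [[0,0,0],[0,0,0],0]
  ]
}}

```text
clock: 11.08
ee_pos: [0.6029, -0.1973, 0.0535]
orientation: [0.002, 0.707, 0.707, 0.002]
wrist_force: [0.6, 0.5, 1.1]
gripper_width: 0.998
```

```bash
python3 -c "
from h import *
go(600,-197,48,0)"
```

```text
t 11.08 pos [ 602.9 -197.3   53.5] yaw 0.1 w 0.998 F [0.6 0.5 1.1]
 shift in current axes [ 0.01 -0.12  0.22]  in final axes [ 0.01 -0.12  0.22]  turn [0.05 0.01 0.01]
```

Request:
{"fn": "arm_command", "kwargs": {
  "commands": [
    [[0,-0.1,0.22],[0.05,0,0],0],
    [[0,0,0.04],[0,0,0],0],
    [[0,0,0.04],[0,0,0],1],
    [[0,0,0],[0,0,0],1],
    [[0,0,0],[0,0,0],1],
    [[0,0,0],[0,0,0],1],
    [[0,0,0],[0,0,0],1],
    [[0,0,0],[0,0,0],1],
    [[0,0,0],[0,0,0],1]
  ]
}}

```text
clock: 11.83
ee_pos: [0.6015, -0.1983, 0.0473]
orientation: [0.001, 0.707, 0.707, 0.0]
wrist_force: [-0.1, 0.2, -0.7]
gripper_width: 0.743
```

```bash
python3 -c "
from h import *
go(487,252,120,0.4)"
```

```text
t 11.83 pos [ 601.5 -198.3   47.3] yaw -0.0 w 0.743 F [-0.1  0.2 -0.7]
 shift in current axes [18.01 -4.57 -2.95]  in final axes [18.04 -4.45 -2.91]  turn [ 0.02  0.02 -0.06]
```

Request:
{"fn": "arm_command", "kwargs": {
  "commands": [
    [[0,0,-0.6],[0,0,0],1],
    [[0,0,-1],[0,0,0],1],
    [[0,0,-1],[0,0,0],1],
    [[0.5,0,-0.5],[0,0,0],1],
    [[1,-0.27,0],[0,0,0],1],
    [[1,-0.27,0],[0,0,0],1],
    [[1,-0.27,0],[0,0,0],1],
    [[1,-0.27,0],[0,0,0],1],
    [[1,-0.27,0],[0,0,0],1],
    [[1,-0.27,0],[0,0,0],1],
    [[1,-0.27,0],[0,0,0],1],
    [[1,-0.27,0],[0,0,0],1],
    [[1,-0.27,0],[0,0,0],1],
    [[1,-0.27,0],[0,0,0],1],
    [[1,-0.27,0],[0,0,0],1],
    [[1,-0.27,0],[0,0,0],1],
    [[1,-0.27,0],[0,0,0],1],
    [[1,-0.27,0],[0,0,0],1],
    [[1,-0.2,0],[0,0,0],1],
    [[1,-0.1,0],[0,0,0],1]
  ]
}}

```text
clock: 13.5
ee_pos: [0.4879, 0.2402, 0.1253]
orientation: [-0.001, 0.71, 0.704, 0.001]
wrist_force: [-1.1, -1.1, -1.7]
gripper_width: 0.738
```

```bash
python3 -c "
from h import *
go(487,252,43,0.4)"
```

```text
t 13.5 pos [487.9 240.2 125.3] yaw -0.4 w 0.738 F [-1.1 -1.1 -1.7]
 shift in current axes [ 0.47 -0.04  3.29]  in final axes [ 0.47 -0.03  3.29]  turn [ 0.   -0.02 -0.12]
```

Request:
{"fn": "arm_command", "kwargs": {
  "commands": [
    [[0.1,0,0],[0,0,-0.1],1],
    [[0,0,0],[0,0,0],1],
    [[0,0,0.3],[0,0,0],1],
    [[0,0,0.6],[0,0,0],1],
    [[0,0,0.6],[0,0,0],1],
    [[0,0,0.2],[0,0,0],1],
    [[0,0,0],[0,0,0],1]
  ]
}}

```text
clock: 14.08
ee_pos: [0.4852, 0.2462, 0.0802]
orientation: [-0.001, 0.704, 0.711, 0.002]
wrist_force: [0.6, -0.6, -0.7]
gripper_width: 0.742
```

```bash
python3 -c "
from h import *
go(487,252,43,0.4)"
```

```text
t 14.08 pos [485.2 246.2  80.2] yaw 0.6 w 0.742 F [ 0.6 -0.6 -0.7]
 shift in current axes [0.22 0.07 1.49]  in final axes [0.23 0.07 1.49]  turn [ 0.01 -0.03  0.02]
```

Request:
{"fn": "arm_command", "kwargs": {
  "commands": [
    [[0.23,0.07,0.2],[0,0,0],1],
    [[0,0,0.5],[0,0,0],1],
    [[0,0,0.4],[0,0,0],1],
    [[0,0,0],[0,0,0],1],
    [[0,0,0],[0,0,0],1]
  ]
}}

```text
clock: 14.5
ee_pos: [0.488, 0.2507, 0.0503]
orientation: [-0.001, 0.705, 0.709, 0.002]
wrist_force: [0.5, 0.9, -1.0]
gripper_width: 0.737
```

```bash
python3 -c "
from h import *
go(487,252,43,0.4)"
```

```text
t 14.5 pos [488.  250.7  50.3] yaw 0.4 w 0.737 F [ 0.5  0.9 -1. ]
 shift in current axes [ 0.05 -0.04  0.29]  in final axes [ 0.05 -0.04  0.29]  turn [ 0.01 -0.03 -0.01]
```

Request:
{"fn": "arm_command", "kwargs": {
  "commands": [
    [[0.05,-0.04,0.24],[0,0,0],1],
    [[0,0,0.06],[0,0,0],1],
    [[0,0,0.04],[0,0,0],1],
    [[0,0,0],[0,0,0],1]
  ]
}}

```text
clock: 14.83
ee_pos: [0.4878, 0.2525, 0.0426]
orientation: [-0.001, 0.705, 0.709, 0.002]
wrist_force: [-0.0, -0.2, -0.5]
gripper_width: 0.737
```

```bash
python3 -c "
from h import *
go(487,252,43,0.4)"
```

```text
t 14.83 pos [487.8 252.5  42.6] yaw 0.4 w 0.737 F [-0.  -0.2 -0.5]
 shift in current axes [-0.02 -0.03 -0.02]  in final axes [-0.02 -0.03 -0.02]  turn [ 0.02 -0.03 -0.  ]
```

Release, rise, head to the small round (486.5,-196.5).

Request:
{"fn": "arm_command", "kwargs": {
  "commands": [
    [[0,0,0],[0,0,0],0],
    [[0,0,0],[0,0,0],0],
    [[0,0,0],[0,0,0],0],
    [[0,0,0],[0,0,0],0],
    [[0,0,0],[0,0,0],0],
    [[0,0,-0.7],[0,0,0],0],
    [[0,0,-1],[0,0,0],0],
    [[0,0,-1],[0,0,0],0],
    [[-0.5,0,-1],[0,0,0],0],
    [[-1,0,-1],[0,0,0],0],
    [[-1,0,0],[0,0,0],0],
    [[-1,0,0],[0,0,0],0],
    [[-1,0,0],[0,0,0],0],
    [[-1,0,0],[0,0,0],0],
    [[-1,0,0],[0,0,0],0],
    [[-1,0,0],[0,0,0],0],
    [[-1,0,0],[0,0,0],0],
    [[-1,0,0],[0,0,0],0],
    [[-1,0,0],[0,0,0],0],
    [[-1,0,0],[0,0,0],0]
  ]
}}

```text
clock: 16.5
ee_pos: [0.4917, -0.0427, 0.168]
orientation: [0.002, 0.701, 0.713, 0.006]
wrist_force: [-0.6, 0.0, -0.2]
gripper_width: 1.0
```

```bash
python3 -c "
from h import *
go(486.5,-196.5,52,0)"
```

```text
t 16.5 pos [491.7 -42.7 168. ] yaw 0.9 w 1.0 F [-0.6  0.  -0.2]
 shift in current axes [-6.17 -0.37  4.6 ]  in final axes [-6.15 -0.21  4.64]  turn [ 0.1  -0.05  0.13]
```

Request:
{"fn": "arm_command", "kwargs": {
  "commands": [
    [[-1,0,0],[0.1,-0.05,0.1],0],
    [[-1,0,0],[0,0,0],0],
    [[-1,0,0],[0,0,0],0],
    [[-1,0,0],[0,0,0],0],
    [[-1,0,0],[0,0,0],0],
    [[-0.6,0,0.3],[0,0,0],0],
    [[0,0,0.8],[0,0,0],0],
    [[0,0,1],[0,0,0],0],
    [[0,0,0.7],[0,0,0],0],
    [[0,0,0],[0,0,0],0],
    [[0,0,0],[0,0,0],0]
  ]
}}

```text
clock: 17.42
ee_pos: [0.4934, -0.1982, 0.0989]
orientation: [0.005, 0.709, 0.705, 0.001]
wrist_force: [-0.5, -0.3, 0.0]
gripper_width: 0.997
```

```bash
python3 -c "
from h import *
go(486.5,-196.5,52,0)"
```

```text
t 17.42 pos [ 493.4 -198.2   98.9] yaw -0.3 w 0.997 F [-0.5 -0.3  0. ]
 shift in current axes [ 0.08 -0.29  1.87]  in final axes [ 0.07 -0.28  1.87]  turn [ 0.07  0.05 -0.04]
```

Request:
{"fn": "arm_command", "kwargs": {
  "commands": [
    [[0.07,-0.28,0.3],[0.07,0.05,-0.04],0],
    [[0,0,0.7],[0,0,0],0],
    [[0,0,0.5],[0,0,0],0],
    [[0,0,0],[0,0,0],0],
    [[0,0,0],[0,0,0],0]
  ]
}}

```text
clock: 17.83
ee_pos: [0.4878, -0.1965, 0.0635]
orientation: [0.002, 0.706, 0.708, 0.001]
wrist_force: [-0.4, 0.5, 0.9]
gripper_width: 0.999
```

```bash
python3 -c "
from h import *
go(486.5,-196.5,50,0)"
```

```text
t 17.83 pos [ 487.8 -196.5   63.5] yaw 0.1 w 0.999 F [-0.4  0.5  0.9]
 shift in current axes [ 0.   -0.05  0.54]  in final axes [-0.   -0.05  0.54]  turn [0.03 0.01 0.02]
```

Request:
{"fn": "arm_command", "kwargs": {
  "commands": [
    [[0,-0.05,0.4],[0.03,0,0],0],
    [[0,0,0.12],[0,0,0],0],
    [[0,0,0.06],[0,0,0],1],
    [[0,0,0.03],[0,0,0],1],
    [[0,0,0],[0,0,0],1],
    [[0,0,0],[0,0,0],1],
    [[0,0,0],[0,0,0],1],
    [[0,0,0],[0,0,0],1],
    [[0,0,0],[0,0,0],1],
    [[0,0,0],[0,0,0],1],
    [[0,0,0],[0,0,0],1]
  ]
}}

```text
clock: 18.75
ee_pos: [0.4887, -0.1972, 0.0502]
orientation: [0.003, 0.706, 0.708, 0.0]
wrist_force: [-0.0, 0.1, -0.9]
gripper_width: 0.468
```

```bash
python3 -c "
from h import *
go(597,142,130,0.4)"
```

```text
t 18.75 pos [ 488.7 -197.2   50.2] yaw 0.2 w 0.468 F [-0.   0.1 -0.9]
 shift in current axes [13.54  4.39 -3.22]  in final axes [13.54  4.42 -3.19]  turn [ 0.03  0.02 -0.03]
```

Request:
{"fn": "arm_command", "kwargs": {
  "commands": [
    [[0,0,-0.6],[0,0,0],1],
    [[0,0,-1],[0,0,0],1],
    [[0,0,-1],[0,0,0],1],
    [[0.5,0,-0.6],[0,0,0],1],
    [[1,0.34,0],[0,0,0],1],
    [[1,0.34,0],[0,0,0],1],
    [[1,0.34,0],[0,0,0],1],
    [[1,0.34,0],[0,0,0],1],
    [[1,0.34,0],[0,0,0],1],
    [[1,0.34,0],[0,0,0],1],
    [[1,0.34,0],[0,0,0],1],
    [[1,0.34,0],[0,0,0],1],
    [[1,0.34,0],[0,0,0],1],
    [[1,0.34,0],[0,0,0],1],
    [[1,0.34,0],[0,0,0],1],
    [[1,0.34,0],[0,0,0],1],
    [[0.6,0.2,0],[0,0,0],1],
    [[0,0,0],[0,0,0],1],
    [[0,0,0],[0,0,0],1]
  ]
}}

```text
clock: 20.33
ee_pos: [0.598, 0.1458, 0.1326]
orientation: [0.002, 0.707, 0.707, 0.0]
wrist_force: [-0.7, -0.5, -2.0]
gripper_width: 0.467
```

```bash
python3 -c "
from h import *
go(597,142,45,0.4)"
```

```text
t 20.33 pos [598.  145.8 132.6] yaw -0.0 w 0.467 F [-0.7 -0.5 -2. ]
 shift in current axes [-0.14 -0.05  3.51]  in final axes [-0.15 -0.04  3.51]  turn [ 0.03  0.02 -0.06]
```

Request:
{"fn": "arm_command", "kwargs": {
  "commands": [
    [[-0.15,-0.04,0],[0,0,-0.05],1],
    [[0,0,0.4],[0,0,0],1],
    [[0,0,0.8],[0,0,0],1],
    [[0,0,0.8],[0,0,0],1],
    [[0,0,0.4],[0,0,0],1],
    [[0,0,0],[0,0,0],1],
    [[0,0,0],[0,0,0],1]
  ]
}}

```text
clock: 20.92
ee_pos: [0.595, 0.1335, 0.0689]
orientation: [0.002, 0.707, 0.707, -0.001]
wrist_force: [0.3, 0.4, -0.2]
gripper_width: 0.466
```

```bash
python3 -c "
from h import *
go(597,142,45,0.4)"
```

```text
t 20.92 pos [595.  133.5  68.9] yaw -0.0 w 0.466 F [ 0.3  0.4 -0.2]
 shift in current axes [0.34 0.08 0.95]  in final axes [0.34 0.08 0.95]  turn [ 0.02  0.04 -0.06]
```

Request:
{"fn": "arm_command", "kwargs": {
  "commands": [
    [[0.34,0.08,0.1],[0,0.03,-0.05],1],
    [[0,0,0.3],[0,0,0],1],
    [[0,0,0.3],[0,0,0],1],
    [[0,0,0],[0,0,0],1],
    [[0,0,0],[0,0,0],1]
  ]
}}

```text
clock: 21.33
ee_pos: [0.599, 0.1422, 0.0522]
orientation: [0.002, 0.705, 0.709, 0.002]
wrist_force: [0.5, 0.4, -0.7]
gripper_width: 0.463
```

```bash
python3 -c "
from h import *
go(597,142,45,0.4)"
```

```text
t 21.33 pos [599.  142.2  52.2] yaw 0.3 w 0.463 F [ 0.5  0.4 -0.7]
 shift in current axes [-0.01 -0.08  0.29]  in final axes [-0.01 -0.08  0.29]  turn [ 0.05  0.   -0.01]
```

Request:
{"fn": "arm_command", "kwargs": {
  "commands": [
    [[0,-0.08,0.22],[0.04,0,0],1],
    [[0,0,0.06],[0,0,0],1],
    [[0,0,0.04],[0,0,0],1],
    [[0,0,0],[0,0,0],1]
  ]
}}

```text
clock: 21.67
ee_pos: [0.5981, 0.1428, 0.0453]
orientation: [0.001, 0.705, 0.709, 0.001]
wrist_force: [0.3, -0.8, -0.6]
gripper_width: 0.466
```

```bash
python3 -c "
from h import *
go(597,142,45,0.4)"
```

```text
t 21.67 pos [598.1 142.8  45.3] yaw 0.3 w 0.466 F [ 0.3 -0.8 -0.6]
 shift in current axes [-0.03 -0.04  0.01]  in final axes [-0.03 -0.04  0.01]  turn [ 0.02 -0.   -0.01]
```

Request:
{"fn": "arm_command", "kwargs": {
  "commands": [
    [[0,0,0.03],[0,0,0],0],
    [[0,0,0],[0,0,0],0],
    [[0,0,0],[0,0,0],0],
    [[0,0,0],[0,0,0],0],
    [[0,0,0],[0,0,0],0],
    [[0,0,0],[0,0,0],0],
    [[0,0,-0.7],[0,0,0],0],
    [[0,0,-1],[0,0,0],0],
    [[0,0,-1],[0,0,0],0],
    [[-0.5,0,-1],[0,0,0],0],
    [[-1,0,-1],[0,0,0],0],
    [[-1,0,-1],[0,0,0],0],
    [[-1,0,0],[0,0,0],0],
    [[-1,0,0],[0,0,0],0],
    [[-1,0,0],[0,0,0],0],
    [[-1,0,0],[0,0,0],0],
    [[-1,0,0],[0,0,0],0],
    [[-0.5,0,0],[0,0,0.9],0],
    [[0,0,0],[0,0,0.9],0],
    [[0,0,0],[0,0,0.9],0]
  ]
}}

```text
clock: 23.33
ee_pos: [0.5992, -0.0666, 0.1957]
orientation: [0.003, 0.812, 0.583, 0.002]
wrist_force: [-0.6, -0.0, -1.5]
gripper_width: 0.998
```

Request:
{"fn": "arm_command", "kwargs": {
  "commands": [
    [[0,0,0],[0,0,0.9],0],
    [[0,0,0],[0,0,0.9],0],
    [[0,0,0],[0,0,0.9],0],
    [[0,0,0],[0,0,0.9],0],
    [[0,0,0],[0,0,0.9],0],
    [[0,0,0],[0,0,0.9],0],
    [[0,0,0],[0,0,0.5],0],
    [[0,0,0],[0,0,0],0]
  ]
}}

```text
clock: 24.0
ee_pos: [0.5982, -0.0687, 0.1952]
orientation: [0.002, 0.97, 0.244, 0.002]
wrist_force: [-0.0, -0.9, -0.4]
gripper_width: 1.002
```

```bash
python3 -c "
from h import *
go(596,-83,100,-59.3)
cv2.imwrite('pics/t3.png',cv2.resize(camera('top')[150:300,150:480,::-1],(792,360)))"
```

```text
t 24.0 pos [598.2 -68.7 195.2] yaw -61.8 w 1.002 F [-0.  -0.9 -0.4]
 shift in current axes [-0.36  0.44  3.81]  in final axes [-0.37  0.45  3.81]  turn [ 0.05 -0.03 -0.36]
```

View pics/t3.png

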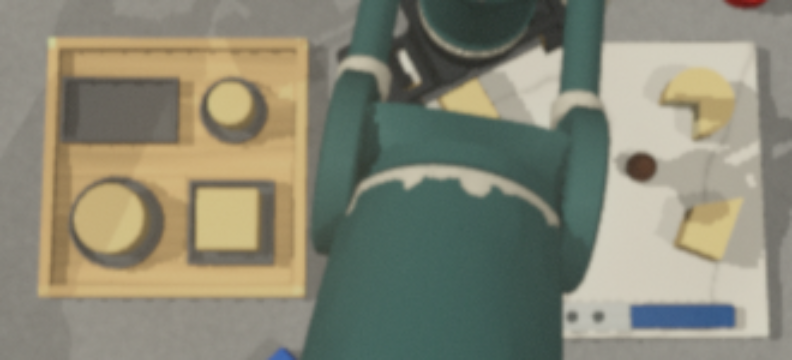

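Request:
{"fn": "arm_command", "kwargs": {
  "commands": [
    [[-0.37,0.45,0],[0.05,0,-0.35],0],
    [[0,0,0.5],[0,0,0],0],
    [[0,0,1],[0,0,0],0],
    [[0,0,1],[0,0,0],0],
    [[0,0,0.8],[0,0,0],0],
    [[0,0,0],[0,0,0],0],
    [[0,0,0],[0,0,0],0]
  ]
}}

```text
clock: 24.63
ee_pos: [0.5966, -0.0816, 0.1085]
orientation: [-0.0, 0.963, 0.268, 0.004]
wrist_force: [-0.0, 0.1, 1.1]
gripper_width: 0.994
```

```bash
python3 -c "
from h import *
go(596,-83,48,-59.3)"
```

```text
t 24.63 pos [596.6 -81.6 108.5] yaw -58.9 w 0.994 F [-0.   0.1  1.1]
 shift in current axes [-0.07  0.03  2.42]  in final axes [-0.05  0.03  2.42]  turn [ 0.01 -0.06  0.06]
```

Request:
{"fn": "arm_command", "kwargs": {
  "commands": [
    [[-0.05,0.03,0.4],[0,-0.05,0.05],0],
    [[0,0,0.8],[0,0,0],0],
    [[0,0,0.7],[0,0,0],0],
    [[0,0,0.2],[0,0,0],0],
    [[0,0,0],[0,0,0],0]
  ]
}}

```text
clock: 25.05
ee_pos: [0.5995, -0.0827, 0.0574]
orientation: [0.002, 0.964, 0.265, 0.004]
wrist_force: [-0.7, -0.2, 0.1]
gripper_width: 0.997
```

```bash
python3 -c "
from h import *
go(596,-83,48,-59.3)"
```

```text
t 25.05 pos [599.5 -82.7  57.4] yaw -59.2 w 0.997 F [-0.7 -0.2  0.1]
 shift in current axes [-0.13 -0.06  0.38]  in final axes [-0.13 -0.06  0.38]  turn [ 0.05 -0.05  0.01]
```

Request:
{"fn": "arm_command", "kwargs": {
  "commands": [
    [[-0.13,-0.06,0.3],[0.05,-0.05,0],0],
    [[0,0,0.1],[0,0,0],0],
    [[0,0,0.04],[0,0,0],1],
    [[0,0,0.02],[0,0,0],1],
    [[0,0,0],[0,0,0],1],
    [[0,0,0],[0,0,0],1],
    [[0,0,0],[0,0,0],1],
    [[0,0,0],[0,0,0],1],
    [[0,0,0],[0,0,0],1],
    [[0,0,0],[0,0,0],1],
    [[0,0,0],[0,0,0],1]
  ]
}}

```text
clock: 25.97
ee_pos: [0.5997, -0.0838, 0.0506]
orientation: [0.002, 0.964, 0.265, 0.003]
wrist_force: [1.0, -0.4, -1.2]
gripper_width: 0.455
```

```bash
python3 -c "
from h import *
go(597,252,150,0.4)"
```

```text
t 25.97 pos [599.7 -83.8  50.6] yaw -59.2 w 0.455 F [ 1.  -0.4 -1.2]
 shift in current axes [  6.8  -11.58  -4.  ]  in final axes [ 1.343e+01 -1.000e-02 -3.980e+00]  turn [ 0.06 -0.02 -8.67]
```

Request:
{"fn": "arm_command", "kwargs": {
  "commands": [
    [[0,0,-0.6],[0,0,0],1],
    [[0,0,-1],[0,0,0],1],
    [[0,0,-1],[0,0,0],1],
    [[0,0,-1],[0,0,0],1],
    [[0,0,-0.5],[0,0,-0.5],1],
    [[0,0,0],[0,0,-0.9],1],
    [[0,0,0],[0,0,-0.9],1],
    [[0,0,0],[0,0,-0.9],1],
    [[0,0,0],[0,0,-0.9],1],
    [[0,0,0],[0,0,-0.9],1],
    [[0,0,0],[0,0,-0.9],1],
    [[0,0,0],[0,0,-0.9],1],
    [[0,0,0],[0,0,-0.9],1],
    [[0,0,0],[0,0,-0.9],1],
    [[0,0,0],[0,0,0],1],
    [[0,0,0],[0,0,0],1]
  ]
}}

```text
clock: 27.3
ee_pos: [0.5926, -0.0826, 0.1511]
orientation: [-0.003, 0.691, 0.723, -0.002]
wrist_force: [-0.1, -0.5, -1.5]
gripper_width: 0.448
```

```bash
python3 -c "
from h import *
go(597,255,150,0.4)"
```

```text
t 27.3 pos [592.6 -82.6 151.1] yaw 2.7 w 0.448 F [-0.1 -0.5 -1.5]
 shift in current axes [13.48  0.8   0.05]  in final axes [13.5   0.27  0.04]  turn [-0.05 -0.01  0.33]
```

Request:
{"fn": "arm_command", "kwargs": {
  "commands": [
    [[0.5,0,0],[-0.05,0,0.33],1],
    [[1,0,0],[0,0,0],1],
    [[1,0,0],[0,0,0],1],
    [[1,0,0],[0,0,0],1],
    [[1,0,0],[0,0,0],1],
    [[1,0,0],[0,0,0],1],
    [[1,0,0],[0,0,0],1],
    [[1,0,0],[0,0,0],1],
    [[1,0,0],[0,0,0],1],
    [[1,0,0],[0,0,0],1],
    [[1,0,0],[0,0,0],1],
    [[1,0,0],[0,0,0],1],
    [[1,0,0],[0,0,0],1],
    [[0.7,0,0],[0,0,0],1],
    [[0.3,0,0],[0,0,0],1],
    [[0,0,0],[0,0,0],1],
    [[0,0,0],[0,0,0],1]
  ]
}}

```text
clock: 28.72
ee_pos: [0.596, 0.2687, 0.147]
orientation: [-0.001, 0.725, 0.689, -0.002]
wrist_force: [0.2, -0.0, -1.9]
gripper_width: 0.449
```

```bash
python3 -c "
from h import *
go(597,255,46,0.4)"
```

```text
t 28.72 pos [596.  268.7 147. ] yaw -2.9 w 0.449 F [ 0.2 -0.  -1.9]
 shift in current axes [-0.54  0.09  4.04]  in final axes [-0.55  0.04  4.04]  turn [-0.04  0.01 -0.48]
```

Request:
{"fn": "arm_command", "kwargs": {
  "commands": [
    [[-0.4,0,0],[0,0,-0.45],1],
    [[0,0,0.3],[0,0,0],1],
    [[0,0,0.8],[0,0,0],1],
    [[0,0,0.8],[0,0,0],1],
    [[0,0,0.4],[0,0,0],1],
    [[0,0,0],[0,0,0],1],
    [[0,0,0],[0,0,0],1]
  ]
}}

```text
clock: 29.3
ee_pos: [0.5959, 0.2517, 0.0867]
orientation: [-0.001, 0.711, 0.703, -0.002]
wrist_force: [0.9, -0.2, -1.3]
gripper_width: 0.45
```

```bash
python3 -c "
from h import *
go(597,255,46,0.4)
cv2.imwrite('pics/w4.png',camera('wrist')[:,:,::-1])"
```

```text
t 29.3 pos [595.9 251.7  86.7] yaw -0.7 w 0.45 F [ 0.9 -0.2 -1.3]
 shift in current axes [0.14 0.05 1.63]  in final axes [0.13 0.04 1.63]  turn [-0.04  0.02 -0.15]
```

View pics/w4.png

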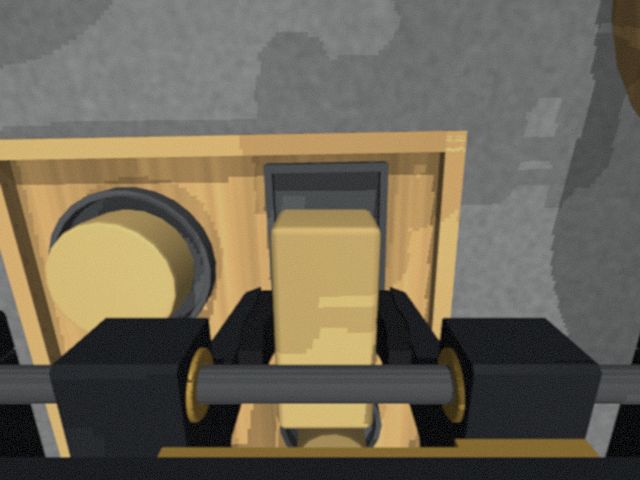

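Request:
{"fn": "arm_command", "kwargs": {
  "commands": [
    [[0.13,0.04,0.3],[-0.03,0,-0.13],1],
    [[0,0,0.6],[0,0,0],1],
    [[0,0,0.4],[0,0,0],1],
    [[0,0,0],[0,0,0],1],
    [[0,0,0],[0,0,0],1]
  ]
}}

```text
clock: 29.77
ee_pos: [0.6004, 0.2565, 0.0567]
orientation: [0.002, 0.705, 0.709, 0.003]
wrist_force: [0.2, -0.5, -0.8]
gripper_width: 0.449
```

```bash
python3 -c "
from h import *
go(597,255,46,0.4)"
```

```text
t 29.77 pos [600.4 256.5  56.7] yaw 0.3 w 0.449 F [ 0.2 -0.5 -0.8]
 shift in current axes [-0.06 -0.14  0.43]  in final axes [-0.06 -0.14  0.43]  turn [ 0.06 -0.01 -0.01]
```

Request:
{"fn": "arm_command", "kwargs": {
  "commands": [
    [[-0.06,-0.14,0.3],[0.05,0,0],1],
    [[0,0,0.1],[0,0,0],1],
    [[0,0,0.05],[0,0,0],1],
    [[0,0,0.03],[0,0,0],1]
  ]
}}

```text
clock: 30.1
ee_pos: [0.5977, 0.2555, 0.0456]
orientation: [0.0, 0.705, 0.709, 0.001]
wrist_force: [-2.4, -1.4, 3.7]
gripper_width: 0.451
```

```bash
python3 -c "
from h import *
go(597,255,46,0.4)"
```

```text
t 30.1 pos [597.7 255.5  45.6] yaw 0.4 w 0.451 F [-2.4 -1.4  3.7]
 shift in current axes [-0.02 -0.03 -0.02]  in final axes [-0.02 -0.03 -0.02]  turn [ 0.02 -0.01 -0.01]
```

Request:
{"fn": "arm_command", "kwargs": {
  "commands": [
    [[0,0,0],[0,0,0],0],
    [[0,0,0],[0,0,0],0],
    [[0,0,0],[0,0,0],0],
    [[0,0,0],[0,0,0],0],
    [[0,0,0],[0,0,0],0],
    [[0,0,-0.6],[0,0,0],0],
    [[0,0,-1],[0,0,0],0],
    [[0,0,-1],[0,0,0],0],
    [[0,0,-1],[0,0,0],0],
    [[-1,0,-1],[0,0,0],0],
    [[-1,0,-1],[0,0,0],0],
    [[-1,0,0],[0,0,0],0],
    [[-1,0,0],[0,0,0],0],
    [[-1,0,0],[0,0,0],0],
    [[-1,0,0],[0,0,0],0],
    [[-1,0,0],[0,0,0],0],
    [[-1,0,0],[0,0,0],0],
    [[-1,0,0],[0,0,0],0],
    [[-1,0,0],[0,0,0],0],
    [[-1,0,0],[0,0,0],0]
  ]
}}

```text
clock: 31.77
ee_pos: [0.6045, -0.0249, 0.2165]
orientation: [0.008, 0.702, 0.712, 0.012]
wrist_force: [0.3, 0.4, -0.3]
gripper_width: 0.996
```

Request:
{"fn": "arm_command", "kwargs": {
  "commands": [
    [[-1,0,0],[0,0,0],0],
    [[-0.5,0,0],[0,0,0],0],
    [[0,0,0],[0,0,0],0],
    [[0,0,0],[0,0,0],0]
  ]
}}

```text
clock: 32.1
ee_pos: [0.6056, -0.0687, 0.2217]
orientation: [0.011, 0.704, 0.71, 0.014]
wrist_force: [-0.1, -0.4, 0.5]
gripper_width: 0.998
```

Run:
```python
from h import *
im=camera('top')[:,:,::-1].copy(); s=camera('scene')[:,:,::-1].copy()
cal=get_calibration("top"); hsv=cv2.cvtColor(im,cv2.COLOR_BGR2HSV)
D={"big":(487,252,82,40),"sq":(487,142,74,40),"small":(597,142,58,44),"brick":(597,252,90,44)}
m=cv2.inRange(hsv,(20,75,140),(35,135,255)); 
for k,(x,y,w,z) in D.items():
    u,v=proj(cal,[x/1000,y/1000,z/1000])[0]; q=np.zeros_like(m); cv2.circle(q,(int(u),int(v)),int(w/2*.42),255,-1)
    mm=cv2.bitwise_and(m,q); c=max(cv2.findContours(mm,0,cv2.CHAIN_APPROX_NONE)[0],key=cv2.contourArea)
    r=cv2.minAreaRect(1000*ray(cal,c[:,0],z/1000)[:,:2].astype(np.float32)); print(k,(x,y),np.round(r[0],1),np.round(r[1],1),round(r[2],1))
cv2.imwrite('pics/t5.png',cv2.resize(im[155:285,155:290],(800,600*128//100*1//1 if 0 else 600)))
cv2.imwrite('pics/s5.png',s)
```

```text
big (487, 252) [486.9 251.6] [65.5 65.2] 0.5
sq (487, 142) [487.7 142.9] [56.6 58.9] 0.5
small (597, 142) [596.8 142.7] [39.3 40.9] 0.5
brick (597, 252) [595.8 253.6] [39.3 81.3] 0.5
```

View pics/t5.png

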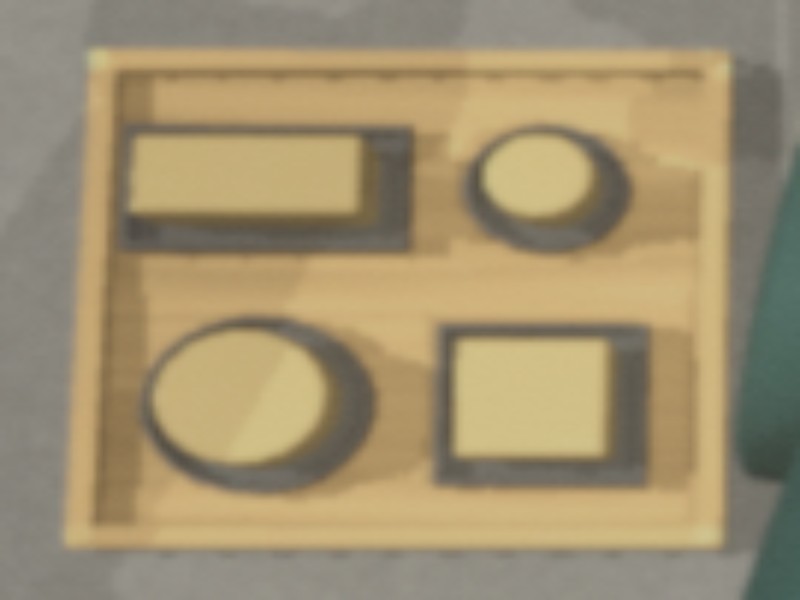

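View pics/s5.png

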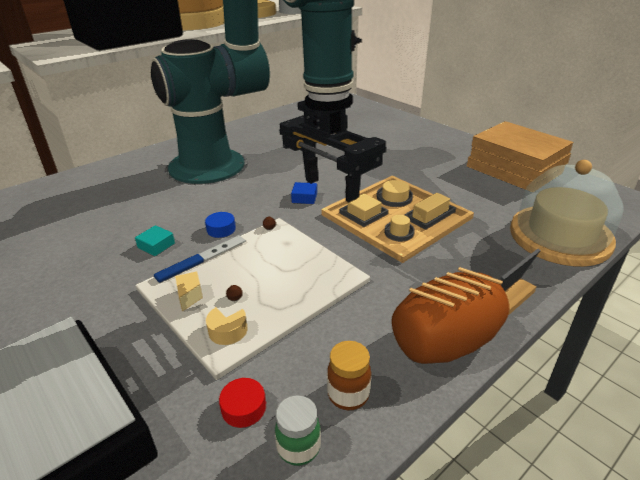

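Run:
```python
from h import *
print(ray(get_calibration("top"),[(196.3,192.9),(176.6,193),(216.1,193)],.044).round(4)[:,:2])
s=cv2.imread('pics/s5.png'); cv2.imwrite('pics/s6.png',cv2.resize(s[170:265,315:480],(800,460),interpolation=cv2.INTER_CUBIC))
```

```text
[[0.5948 0.2528]
 [0.5942 0.2972]
 [0.595  0.2081]]
```

View pics/s6.png

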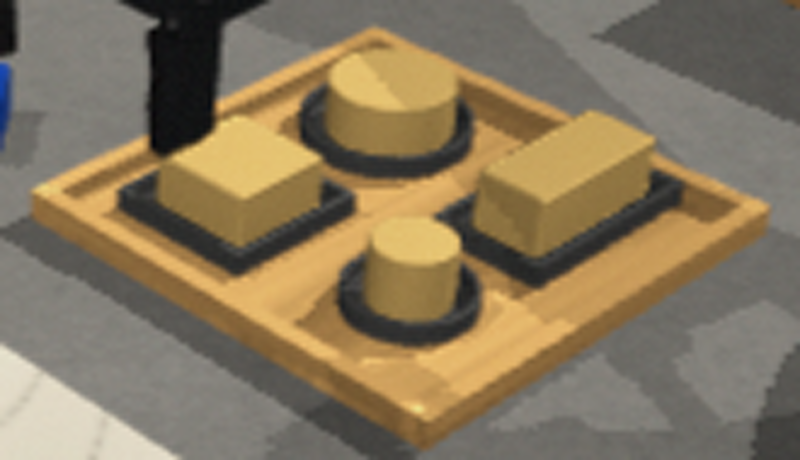

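All four cheeses sit flat inside their dishes. Handing in.

```bash
python3 -c "
from cell import *
print(close_job())"
```

```text
the job is handed in; nothing more can be done
None
```

All four whole cheeses are in their matching dishes, placed in the order square, large round, small round, brick. I handed the job in at about 32 s of the 104 s allowed.

In the last top picture all four cheese centres came out within about 2 mm of their dish centres, and the square and brick lie parallel to the dish sides. The scene picture shows all four flat, upright and inside the rims. The cut round, cut brick, knife and walnuts are still on the board, and the gripper was about 0.22 m up, open and touching nothing.

- **Brick length:** the mask in that check was slightly clipped, reading 81 mm instead of 88 mm. Reading the ends off the picture by hand gave 89 mm, centred at y = 0.253 m against the dish's 0.252 m.
- **Force:** the highest wrist-force reading I saw after a move was about 5 N, as the brick touched the dish floor.

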